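# Draw the carriage bolt while the spring catch is held down

### The arm

A 7-joint arm with a two-finger parallel gripper is mounted at the origin on the work surface. World frame = base frame: x ahead of the robot, y to its left, z up, the work surface at z = 0. Lengths are in m, angles in degrees, forces in N, time in s.
With the tool pointing down it reaches from about 0.4 to 0.75 m from the base axis. Payload 19.5 kg.
Tool frame: the origin (TCP) lies midway between the tips of the shut fingers; the grasp point (between the pads) lies 19 mm behind it; z points along the fingers, y is the line along which they close (so a half turn about z gives the same grasp; the last joint's range is limited). The gripper opens to 85 mm and grips with 20 to 120 N. Pads are 22 mm wide; open, the fingers measure 114 mm over their backs; the gripper's body (76 mm by 85 mm) begins 54 mm behind the grasp point. The pads swing forward as they close: fully open they stand 13 mm farther back than shut.
Start: joints at [-70.227, 40.479, -1.581, 85.061, 1.261, 54.483, -4.326], TCP at [0.217, 0.532, 0.231] pointing down, gripper open.
Joint ranges: [-155.06, 155.06], [-18.47, 123.98], [-90, 86.84], [0, 140.48], [-83.41, 263.41], [0, 116], [-161.91, 161.91]. Speed limits (degrees/s): [108.29, 108.29, 147.25, 147.25, 172.46, 172.46, 172.46].

### API

Orientations are given as a 3x3 rotation matrix whose columns are the frame's x, y, z axes.
In Python, from workcell import arm gives the robot as it stands.
- The arm moves only by the tool play_rows, never from a script. Its argument "targets" is a list that holds one entry, the list of rows, each a list of 6 numbers: the shift along the tool's x, y, z in cm, then the turn, a rotation vector about the tool's x, y, z in rad. A call has 1 to 20 rows; each row is the pose to reach, as a shift and turn from the pose commanded when the call began, along the tool's axes at that moment; what a row does not reach only later rows make up. A row lasts 1/10 s, in which the tool goes at most 50 mm and 8.59 degrees, less where a joint would pass 70% of its speed; a pose out of reach is approached as far as the arm can. A call with a gripper value outside its range is refused whole. "gripper" is the closure, from 0 (fully open) to 1 (shut), set as the call begins (left out, the last holds). The fingers move at their own pace and stop on an object; "squeeze" is the grip in N (left out, the last holds). Time passes only in rows, so rows that repeat a pose let the fingers close. It gives the time, the measured TCP pose, the force, the opening and the grip force at its end, in the units of the state.
- arm.get_state(): the state, without advancing time (a new reading comes with each control period).
- arm.camera(name): name is "scene" or "top"; returns a dict with "frame" (480x640x3 uint8, blue, green, red), "fov_y" (degrees; the focal length in pixels is half the picture's height over the tangent of half this angle, whatever the lens; pixels are square), "cx", "cy" (the principal point, pixels), "eye" and "rotation" of the camera in the world. Camera axes: x right, y down, z forward; pixel columns grow to the right and rows downward; lengths in m; the calibration is good to about 2 mm. A picture is of the moment at which its call begins. There is no depth.
- arm.finish_job(): hands the job in; it is judged then, once.
The state is a dict: "time_s": time; "q": joint angles; "dq": joint speeds; "effort": joint torques, N m; "tcp_pos": TCP position; "ee_rot": TCP orientation; "ft_force": force on the tool from outside, world axes, zero at the start; "torque": the same for the moment, N m; "gripper_width": finger opening in m; "grip_force": force on a finger pad.
Only numpy, scipy, OpenCV 4.12 (cv2) and the standard library are available. Lean on these libraries where they do the work, as an engineer would, in place of code of your own. Each camera call takes 0.05 s, during which the arm holds its last target. There are 200 camera calls.

### The job

The sample carriage of the tester is locked by a sliding steel bolt that a spring catch blocks. Press the long catch bar all the way down with one fingertip and, keeping that fingertip on it, push the bolt's upright paddle with the other finger, away from the glass dish and the column, until the bolt is fully drawn; then come off both, so that the catch springs up and the bolt stays drawn. Nothing is to be picked up: leave the other things standing where they are.

Things in the scene. Friction and masses are not known exactly. Their poses are not given: they have to be found in the camera images.
- tester: Fixed grey bench tester with a black deck: base 260 (its x) x 480 (its y) x 70 high; origin at the middle of its underside on the table, z up. The bolt unit is at its -y end, dish and column towards +y. The bolt lies along y at x = 0 and draws towards -y; the catch bar lies alongside at x = -52. A thin gooseneck lamp stands at x +110, y -30, 125 above the deck.
- dish (a point): Centre of the glass dish's rim (diameter 104) on the carriage, 63 above the deck, at tester x +60, y +55. Above it, 185 to 215 above the deck, the head arm reaches 120 mm out of the column (100 x 90 x 320 high, at x +65, y +185) and carries a plunger rod.
- paddle (a point): Middle of the top edge of the bolt's upright steel paddle: 28 wide along the tester's x, 9 thick along its y, rising from 26 to 67 above the deck; locked, it is at tester x 0, y -120. It travels with the bolt. Between paddle and catch bar is a 26 mm gap; on the +y side there is 60 mm of room for a finger, above the rod and guides described next.
- lug (a point): Middle of the top of the fixed carriage lug (26 x 10, 34 above the deck) that the bolt's rod enters; 85 mm on the +y side of the locked paddle. The rod, 10 thick, its top 25 above the deck, runs along y under the paddle through two fixed guides 26 high.
- bolt (a joint): How far the bolt is drawn, in m: 0 locked, 0.036 fully drawn at its end stop; it grows towards the tester's -y. About 2 N of friction; it stays where it is left. With the catch up it is blocked at 0.002; with the catch pressed fully down it passes. Beyond 0.024 the catch is free to spring up behind it.
- catch: Spring catch: flat steel bar 84 long (tester's y) x 24 wide (x), origin at the middle of its top face, 40 above the deck at rest, level along y with the locked paddle. It goes straight down 7 mm to a firm stop wherever pressed, against a spring of 3.6 N at first, 6 N at the stop, and comes up by itself. Pressed, its top is 33 above the deck. A fingertip can slide along it while pressing.
- tin: Bystander: open steel sample tin, diameter 55, height 35, standing on the deck. Origin at the centre of its underside.
- weight: Bystander: brass weight with a small head, diameter 40, height 41, standing on the deck. Origin at the centre of its underside.
- beaker: Bystander: glass beaker, diameter 70, height 95, standing on the table beside the tester. Origin at the centre of its underside.
- reagent: Bystander: small brown bottle, diameter 44, height 85, standing on the deck. Origin at the centre of its underside.
- screwdriver: Bystander: screwdriver 150 long lying on the deck near the column.
- jar: Bystander: white jar, diameter 70, height 70, standing on the table beside the tester. Origin at the centre of its underside.
- needle_case: Bystander: flat grey case 50 x 110 x 22, lying on the table beside the tester. Origin at the centre of its underside.

How it is judged:
By the outcome, as a careful person would: the job done as asked, in the order asked, and still so for the second after the job is handed in, with the robot touching nothing.
It also fails if it takes over 35 s, if anything falls off the work surface, if the arm or the gripper's body presses on something with over 40 N, if the wrist force passes 120 N, or if a joint passes its speed limit or range.

## Working session

There is one attempt and no reset: what is moved stays moved. The work goes in short steps, Python scripts to look and compute and a tool call to move; the robot and the scene stay as the last step left them, time stands still between calls to the robot, and variables do not carry over. Pictures are saved under pics/ and viewed, at most 10 in all, crops included, and the job is handed in when it is done.

Besides the shell and the picture viewer there is one more tool, called as name([rows], argument=value, ...), one row to a line, values as JSON. play_rows: Moves the arm, as the interface text tells. Its arguments: {"type":"object","properties":{"targets":{"type":"array"},"gripper":{"type":"number"},"squeeze":{"type":"number"}},"required":["targets"]}

```bash
mkdir -p pics; python3 - <<'E'
from workcell import arm
import cv2,numpy as np
for n in("scene","top"):
    c=arm.camera(n); cv2.imwrite(f"pics/{n}0.png",c["frame"]); print(n,c["fov_y"],c["cx"],c["cy"],c["eye"],np.round(c["rotation"],4).tolist())
s=arm.get_state(); print(s["tcp_pos"],np.round(s["ee_rot"],3).tolist(),s["gripper_width"],s["ft_force"],s["time_s"])
E
```

```text
scene 56.25599284588543 320.062480855379 239.0355981427985 [1.01684946 0.50189044 0.59375847] [[-0.7227, 0.3841, -0.5746], [0.6907, 0.4316, -0.5803], [0.0251, -0.8162, -0.5772]]
top 44.24660384999872 329.28337655240017 238.31721000092196 [ 0.29687735 -0.00158003  1.30103561] [[0.1073, -0.9704, 0.2164], [-0.9942, -0.1047, 0.0233], [0.0, -0.2176, -0.976]]
[0.21680637 0.5323153  0.23088173] [[-0.926, 0.377, -0.0], [0.377, 0.926, -0.001], [-0.0, -0.001, -1.0]] 0.08550288113621649 [0.76888166 0.70036255 0.52343757] 0.1
```

View pics/scene0.png

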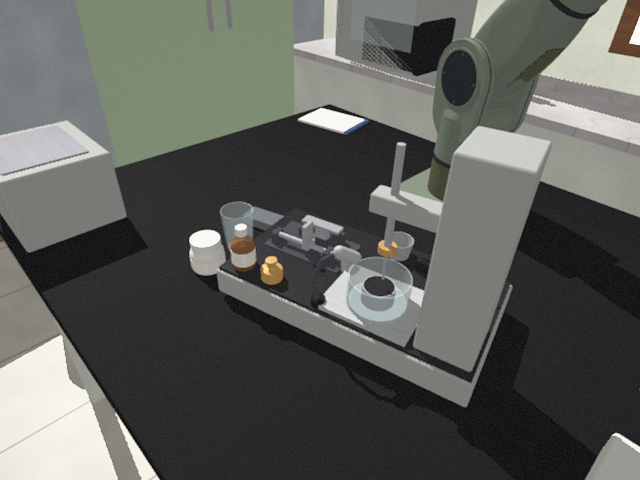

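View pics/top0.png

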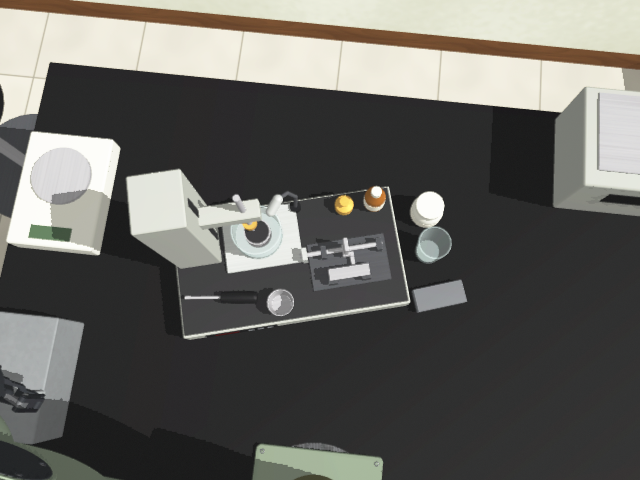

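```bash
python3 - <<'E'
import cv2,numpy as np
a=cv2.imread("pics/top0.png")[170:350,170:420]; b=cv2.imread("pics/scene0.png")[195:305,210:370]
a=cv2.resize(a,None,fx=3.2,fy=3.2,interpolation=cv2.INTER_CUBIC); b=cv2.resize(b,None,fx=5,fy=5,interpolation=cv2.INTER_CUBIC)
f=lambda i:np.uint8(255*(i/255.)**.6)
cv2.imwrite("pics/a.png",f(a));cv2.imwrite("pics/b.png",f(b))
E
```

```text
(no output)
```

View pics/a.png

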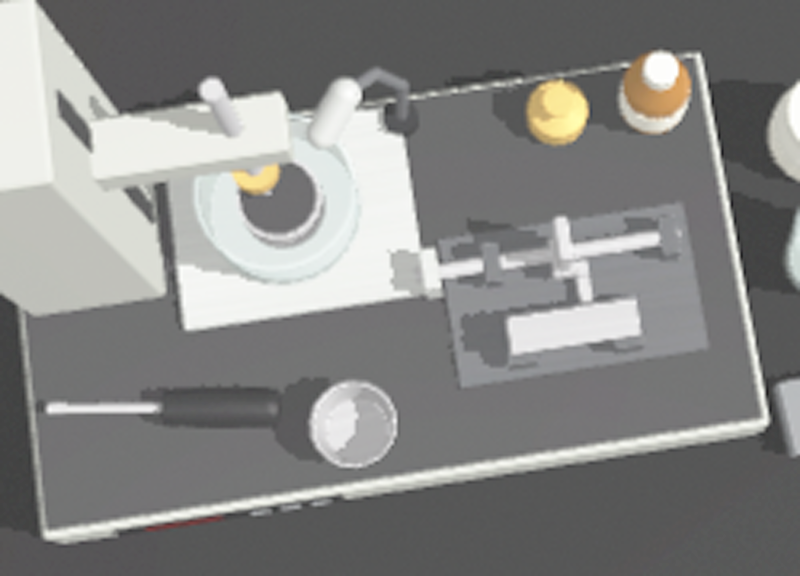

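View pics/b.png

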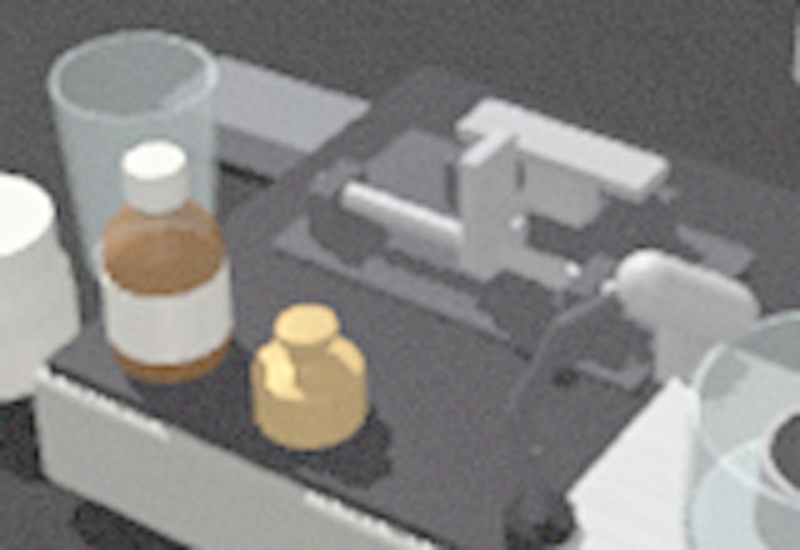

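```bash
cat > h.py <<'E'
import numpy as np
f=lambda fov:240/np.tan(np.radians(fov/2))
CT=dict(f=f(44.24660385),c=(329.2834,238.3172),e=np.array([.29687735,-.00158003,1.30103561]),R=np.array([[0.1073,-0.9704,0.2164],[-0.9942,-0.1047,0.0233],[0,-0.2176,-0.976]]))
CS=dict(f=f(56.25599285),c=(320.0625,239.0356),e=np.array([1.01684946,.50189044,.59375847]),R=np.array([[-0.7227,0.3841,-0.5746],[0.6907,0.4316,-0.5803],[0.0251,-0.8162,-0.5772]]))
def ray(C,u,v,z):
    d=C["R"]@np.array([(u-C["c"][0])/C["f"],(v-C["c"][1])/C["f"],1]); return C["e"]+d*(z-C["e"][2])/d[2]
E
python3 - <<'E'
from h import *
from scipy.optimize import least_squares
A=lambda u,v,z:ray(CT,170+u/3.2-.34,170+v/3.2-.34,z)
B=lambda u,v,z:ray(CS,210+u/5-.4,195+v/5-.4,z)
O=[(A(697,55,.07),130,-240),(A(768,425,.07),-130,-240),(A(43,535,.07),-130,240),
(A(508,317,.11),-40,-78),(A(636,299,.11),-40,-162),(A(641,333,.11),-64,-162),(A(510,356,.11),-64,-78),
(B(485,98,.11),-64,-162),(B(665,160,.11),-64,-78),(B(648,188,.11),-40,-78),
(A(562,240,.137),0,-120),(B(490,147,.137),0,-120),(B(38,372,.07),130,-240)]
W=np.array([o[0][:2] for o in O]);M=np.array([o[1:] for o in O])/1e3
def T(p): c,s=np.cos(p[2]),np.sin(p[2]); return M@np.array([[c,s],[-s,c]])+p[:2]
r=least_squares(lambda p:(T(p)-W).ravel(),[.5,0,0],loss="soft_l1",f_scale=.003)
print(r.x,np.degrees(r.x[2])); print(np.round((W-T(r.x))*1e3,1).tolist())
E
```

```text
[0.5140681  0.10911955 0.26635423] 15.260973151896676
[[-5.0, 2.3], [-0.3, 3.0], [5.3, -1.6], [1.5, -1.5], [-0.3, -0.7], [1.3, 0.4], [-0.2, 0.8], [0.6, -1.5], [0.6, -2.6], [-3.7, 0.2], [-0.2, -0.6], [0.5, -0.8], [-0.8, 6.9]]
```

```bash
cat >> h.py <<'E'
def tester():
    A=lambda u,v,z:ray(CT,170+u/3.2-.34,170+v/3.2-.34,z)
    B=lambda u,v,z:ray(CS,210+u/5-.4,195+v/5-.4,z)
    y=np.radians(14.7); R=np.array([[np.cos(y),-np.sin(y)],[np.sin(y),np.cos(y)]])
    O=[(A(508,317,.11),-40,-78),(A(636,299,.11),-40,-162),(A(641,333,.11),-64,-162),(A(510,356,.11),-64,-78),(B(485,98,.11),-64,-162),(B(665,160,.11),-64,-78),(A(562,240,.137),0,-120),(B(490,147,.137),0,-120)]
    t=np.mean([o[0][:2]-R@np.array(o[1:])/1e3 for o in O],0); return R,t
def T(x,y): R,t=tester(); return R@np.array([x,y])/1e3+t
E
python3 - <<'E'
from h import *
from workcell import arm
s=arm.get_state();E=np.array(s["ee_rot"]);p=np.array(s["tcp_pos"])
print(tester()[1],T(-26,-96),T(0,-120))
for w in [(.159,.389,.235),(.33,.27,.235),(.42,.02,.235),(*T(-26,-96),.235)]:
    print(w,np.round(100*E.T@(np.array(w)-p),2))
print(np.radians(np.degrees(np.arctan2(E[1,1],E[0,1]))-14.7))
E
```

```text
[0.51577261 0.1082161 ] [0.51498441 0.00876069] [ 0.54622356 -0.00785603]
(0.159, 0.389, 0.235) [ -0.05 -15.45  -0.4 ]
(0.33, 0.27, 0.235) [-20.38 -20.02  -0.39]
(0.42, 0.02, 0.235) [-38.14 -39.78  -0.37]
(np.float64(0.5149844087135441), np.float64(0.00876069262485464), 0.235) [-47.36 -37.24  -0.37]
0.9274489224683967
```

play_rows([
  [[0, -5, -0.4, 0, 0, 0], [0, -10, -0.4, 0, 0, 0], [0, -15.4, -0.4, 0, 0, 0], [-4, -16.3, -0.4, 0, 0, 0.13], [-8, -17.2, -0.4, 0, 0, 0.26], [-12, -18.1, -0.4, 0, 0, 0.39], [-16, -19, -0.4, 0, 0, 0.52], [-20.4, -20, -0.4, 0, 0, 0.65], [-23.4, -23.3, -0.4, 0, 0, 0.72], [-26.3, -26.6, -0.4, 0, 0, 0.79], [-29.3, -29.9, -0.4, 0, 0, 0.86], [-32.2, -33.2, -0.4, 0, 0, 0.927], [-35.2, -36.5, -0.4, 0, 0, 0.927], [-38.1, -39.8, -0.4, 0, 0, 0.927], [-41.2, -39, -0.4, 0, 0, 0.927], [-44.3, -38.1, -0.4, 0, 0, 0.927], [-47.4, -37.2, -0.4, 0, 0, 0.927], [-47.4, -37.2, -0.4, 0, 0, 0.927], [-47.4, -37.2, -0.4, 0, 0, 0.927]],
], gripper=0.53)

```text
time_s: 2.0
tcp_pos: [0.5152, 0.0091, 0.2348]
ee_rot: [[-0.254, 0.967, -0.001], [0.967, 0.254, -0.0], [0.0, -0.001, -1.0]]
ft_force: [-0.1, -0.1, 0.6]
gripper_width: 0.0402
grip_force: 0.0
```

play_rows([
  [[0, 0, 3.5, 0, 0, 0], [0, 0, 7, 0, 0, 0], [0, 0, 8, 0, 0, 0], [0, 0, 8, 0, 0, 0], [0, 0, 8, 0, 0, 0]],
])

```text
time_s: 2.5
tcp_pos: [0.5158, 0.0092, 0.1566]
ee_rot: [[-0.254, 0.967, 0.001], [0.967, 0.254, -0.0], [-0.0, 0.001, -1.0]]
ft_force: [0.3, -0.5, 0.3]
gripper_width: 0.0402
grip_force: 0.0
```

```bash
python3 - <<'E'
from workcell import arm
import cv2,numpy as np
g=lambda i:np.uint8(255*(i/255.)**.6)
a=arm.camera("top")["frame"][190:310,270:400];b=arm.camera("scene")["frame"][170:300,230:370]
z=lambda i:g(cv2.resize(i,(390,390*i.shape[0]//i.shape[1]),interpolation=cv2.INTER_CUBIC))
a,b=z(a),z(b);h=min(len(a),len(b));cv2.imwrite("pics/c.png",np.hstack([a[:h],b[:h]]))
E
```

```text
(no output)
```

View pics/c.png

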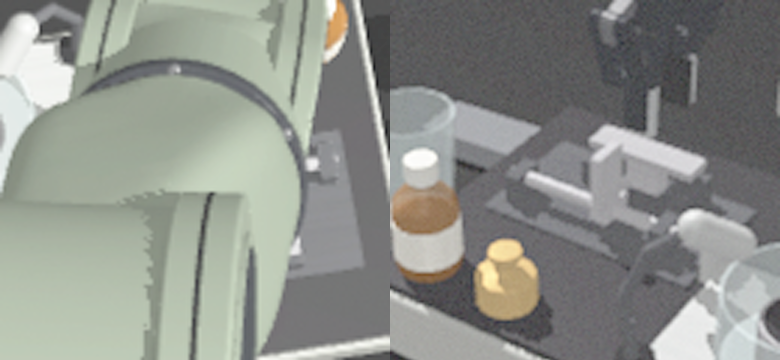

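```bash
python3 - <<'E'
from h import *
def pr(X,C=CS):
    d=C["R"].T@(np.array(X)-C["e"]); q=C["c"]+C["f"]*d[:2]/d[2]; return np.round([(q[0]-230)*2.786+390,(q[1]-170)*2.786],0)
for z in(.155,.16,.165):
  for x in(-59,-45,-7,7):
    print(z,x,[pr((*T(x,y),z)) for y in(-107,-85)])
print(pr((*T(0,-120),.137)))
E
```

```text
0.155 -59 [array([669.,  95.]), array([697., 104.])]
0.155 -45 [array([658., 103.]), array([686., 113.])]
0.155 -7 [array([628., 128.]), array([657., 139.])]
0.155 7 [array([617., 138.]), array([646., 148.])]
0.16 -59 [array([669.,  88.]), array([697.,  98.])]
0.16 -45 [array([658.,  97.]), array([687., 107.])]
0.16 -7 [array([628., 122.]), array([657., 132.])]
0.16 7 [array([617., 132.]), array([646., 142.])]
0.165 -59 [array([669.,  82.]), array([697.,  91.])]
0.165 -45 [array([659.,  91.]), array([687., 100.])]
0.165 -7 [array([629., 115.]), array([658., 125.])]
0.165 7 [array([617., 125.]), array([646., 135.])]
[606. 150.]
```

play_rows([
  [[0, 0, 0, 0, 0, 0], [0, 0, 1.5, 0, 0, 0], [0, 0, 3, 0, 0, 0], [0, 0, 4, 0, 0, 0], [0, 0, 4.5, 0, 0, 0], [0, 0, 4.5, 0, 0, 0], [0, 0, 4.5, 0, 0, 0]],
], gripper=0.46)

```text
time_s: 3.3
tcp_pos: [0.5157, 0.0091, 0.1108]
ee_rot: [[-0.254, 0.967, 0.001], [0.967, 0.254, -0.0], [-0.0, 0.0, -1.0]]
ft_force: [-0.6, -0.3, 0.0]
gripper_width: 0.0461
grip_force: 0.0
```

play_rows([
  [[0, 0, 0.2, 0, 0, 0], [0, 0, 0.4, 0, 0, 0], [0, 0, 0.6, 0, 0, 0], [0, 0, 0.6, 0, 0, 0], [0, 0, 0.6, 0, 0, 0]],
])

```text
time_s: 3.8
tcp_pos: [0.5157, 0.0091, 0.1044]
ee_rot: [[-0.254, 0.967, 0.0], [0.967, 0.254, -0.0], [-0.0, 0.0, -1.0]]
ft_force: [1.8, 0.1, 3.6]
gripper_width: 0.046
grip_force: 2.0
```

play_rows([
  [[0, 0, 0.2, 0, 0, 0], [0, 0, 0.4, 0, 0, 0], [0, 0, 0.5, 0, 0, 0], [0, 0, 0.5, 0, 0, 0]],
])

```text
time_s: 4.2
tcp_pos: [0.5158, 0.0092, 0.1001]
ee_rot: [[-0.254, 0.967, 0.001], [0.967, 0.254, 0.0], [-0.0, 0.001, -1.0]]
ft_force: [-1.6, 1.2, 26.4]
gripper_width: 0.0461
grip_force: 13.1
```

play_rows([
  [[0, 0, -0.04, 0, 0, 0], [0, 0, -0.04, 0, 0, 0]],
])

```text
time_s: 4.4
tcp_pos: [0.5157, 0.0092, 0.1002]
ee_rot: [[-0.254, 0.967, 0.001], [0.967, 0.254, 0.0], [-0.0, 0.001, -1.0]]
ft_force: [-1.1, 0.8, 18.8]
gripper_width: 0.0456
grip_force: 9.7
```

```bash
python3 - <<'E'
from workcell import arm
import cv2,numpy as np
s=arm.get_state();E=np.array(s["ee_rot"]);print(s["ft_force"],s["torque"],E.T@s["torque"],E.T@s["ft_force"])
b=arm.camera("scene")["frame"][170:290,260:370]
cv2.imwrite("pics/d.png",np.uint8(255*(cv2.resize(b,None,fx=5,fy=5,interpolation=cv2.INTER_CUBIC)/255.)**.6))
E
```

```text
[-1.09312194  0.750562   18.84663362] [-0.02010459  0.60612924 -0.00780208] [0.59134187 0.13457997 0.00779423] [  1.0002347   -0.85233883 -18.8474642 ]
```

View pics/d.png

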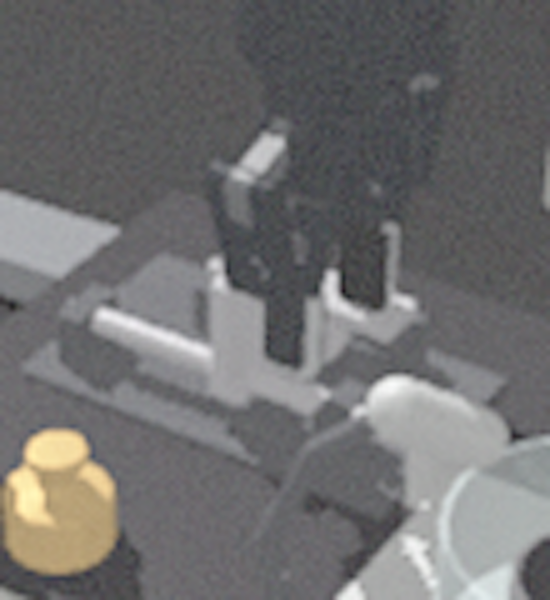

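play_rows([
  [[0, 0, -0.02, 0, 0, 0], [-0.3, 0, -0.02, 0, 0, 0], [-0.6, 0, -0.02, 0, 0, 0], [-0.9, 0, -0.02, 0, 0, 0], [-1.2, 0, -0.02, 0, 0, 0], [-1.5, 0, -0.02, 0, 0, 0], [-1.5, 0, -0.02, 0, 0, 0]],
])

```text
time_s: 5.15
tcp_pos: [0.5192, -0.004, 0.1004]
ee_rot: [[-0.255, 0.967, -0.0], [0.967, 0.255, 0.002], [0.002, 0.0, -1.0]]
ft_force: [-3.4, 8.7, 21.6]
gripper_width: 0.0464
grip_force: 11.0
```

play_rows([
  [[-0.3, 0, 0, 0, 0, 0], [-0.6, 0, 0, 0, 0, 0], [-0.9, 0, 0, 0, 0, 0], [-1.2, 0, 0, 0, 0, 0], [-1.5, 0, 0, 0, 0, 0], [-1.8, 0, 0, 0, 0, 0], [-2.1, 0, 0, 0, 0, 0], [-2.3, 0, 0, 0, 0, 0], [-2.3, 0, 0, 0, 0, 0]],
])

```text
time_s: 6.05
tcp_pos: [0.5251, -0.0259, 0.1004]
ee_rot: [[-0.255, 0.967, -0.0], [0.967, 0.255, 0.002], [0.002, 0.0, -1.0]]
ft_force: [-3.3, 10.9, 21.4]
gripper_width: 0.0459
grip_force: 10.6
```

play_rows([
  [[-0.2, 0, 0, 0, 0, 0], [-0.4, 0, 0, 0, 0, 0], [-0.5, 0, 0, 0, 0, 0], [-0.6, 0, 0, 0, 0, 0], [-0.6, 0, 0, 0, 0, 0]],
])

```text
time_s: 6.55
tcp_pos: [0.5266, -0.0317, 0.1003]
ee_rot: [[-0.255, 0.967, -0.0], [0.967, 0.255, 0.002], [0.002, 0.0, -1.0]]
ft_force: [-2.6, 11.8, 20.1]
gripper_width: 0.0462
grip_force: 10.2
```

play_rows([
  [[-0.1, 0, 0, 0, 0, 0], [-0.2, 0, 0, 0, 0, 0], [-0.2, 0, 0, 0, 0, 0]],
])

```text
time_s: 6.85
tcp_pos: [0.527, -0.0334, 0.1003]
ee_rot: [[-0.255, 0.967, -0.0], [0.967, 0.255, 0.003], [0.003, 0.0, -1.0]]
ft_force: [-3.3, 12.7, 20.0]
gripper_width: 0.0457
grip_force: 10.0
```

play_rows([
  [[-0.1, 0, 0, 0, 0, 0], [-0.2, 0, 0, 0, 0, 0], [-0.2, 0, 0, 0, 0, 0]],
])

```text
time_s: 7.15
tcp_pos: [0.5273, -0.0343, 0.1003]
ee_rot: [[-0.256, 0.967, -0.001], [0.967, 0.256, 0.004], [0.004, -0.0, -1.0]]
ft_force: [-5.1, 17.5, 22.1]
gripper_width: 0.0465
grip_force: 14.1
```

play_rows([
  [[-0.1, 0, 0, 0, 0, 0], [-0.2, 0, 0, 0, 0, 0], [-0.2, 0, 0, 0, 0, 0]],
])

```text
time_s: 7.45
tcp_pos: [0.5274, -0.0346, 0.1003]
ee_rot: [[-0.258, 0.966, -0.002], [0.966, 0.258, 0.006], [0.006, -0.001, -1.0]]
ft_force: [-9.1, 29.8, 26.3]
gripper_width: 0.0465
grip_force: 19.8
```

```bash
python3 - <<'E'
from workcell import arm
import cv2,numpy as np
s=arm.get_state();E=np.array(s["ee_rot"]);print(E.T@s["torque"],E.T@s["ft_force"])
b=arm.camera("scene")["frame"][170:290,260:370]
cv2.imwrite("pics/e.png",np.uint8(255*(cv2.resize(b,None,fx=5,fy=5,interpolation=cv2.INTER_CUBIC)/255.)**.6))
E
```

```text
[ 0.48807128  6.16763378 -0.27612227] [ 31.31941063  -1.06502212 -26.15160174]
```

View pics/e.png

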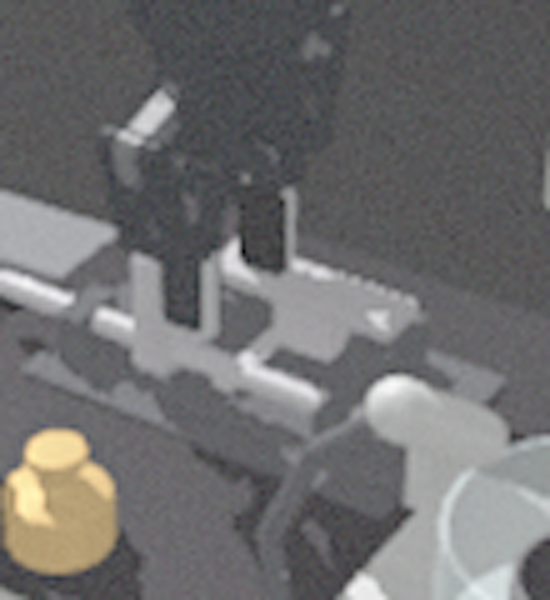

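play_rows([
  [[0.3, 0, 0, 0, 0, 0], [0.6, 0, 0, 0, 0, 0], [0.9, 0, 0, 0, 0, 0], [0.9, 0, 0, 0, 0, 0], [0.9, 0, -0.4, 0, 0, 0], [0.9, 0, -0.8, 0, 0, 0], [0.9, 0, -1.5, 0, 0, 0], [0.9, 0, -3, 0, 0, 0], [0.9, 0, -5.5, 0, 0, 0], [0.9, 0, -8.5, 0, 0, 0], [0.9, 0, -11, 0, 0, 0], [0.9, 0, -12, 0, 0, 0], [0.9, 0, -12, 0, 0, 0], [0.9, 0, -12, 0, 0, 0]],
])

```text
time_s: 8.9
tcp_pos: [0.5256, -0.0303, 0.2191]
ee_rot: [[-0.254, 0.967, -0.001], [0.967, 0.254, 0.0], [0.0, -0.001, -1.0]]
ft_force: [-0.1, -1.2, -1.5]
gripper_width: 0.0464
grip_force: 0.0
```

```bash
python3 - <<'E'
from workcell import arm
import cv2,numpy as np
print(arm.get_state()["ft_force"])
b=arm.camera("scene")["frame"][190:310,210:370]
cv2.imwrite("pics/f.png",np.uint8(255*(cv2.resize(b,None,fx=5,fy=5,interpolation=cv2.INTER_CUBIC)/255.)**.6))
E
```

```text
[-0.13473987 -1.16023493 -1.47868716]
```

View pics/f.png

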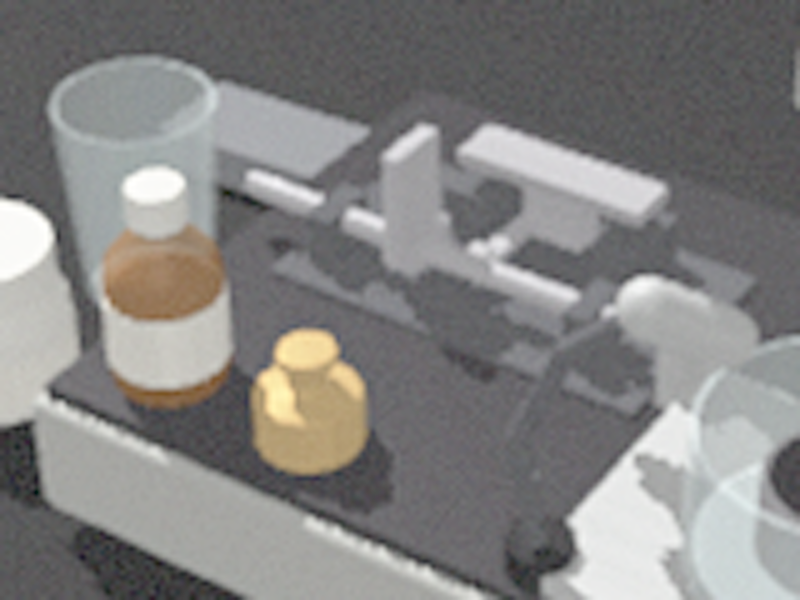

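The picture shows the catch bar back up, with its corner at about (485,123) as before. The paddle top moved from about (490,172) to (411,147), which is roughly 36 mm. The bystanders haven't moved.

```bash
python3 -c "
from workcell import arm
print(arm.finish_job())"
```

```text
the job is handed in; nothing more can be done
None
```

The job is handed in: I pressed the catch down, drew the bolt about 36 mm to its end stop, then came off both; the catch sprang up, the bolt stayed drawn, and the bystanders I could see in the last picture had not moved.

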